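# Cull the warped base on the surface plate

### The arm

A 6-joint arm with a two-finger parallel gripper is mounted at the origin on the work surface. World frame = base frame: x ahead of the robot, y to its left, z up, the work surface at z = 0. Lengths are in m, angles in rad, forces in N, time in s.
With the tool pointing down it reaches from about 0.275 to 0.725 m from the base axis. Payload 15.9 kg.
Tool frame: the origin (TCP) lies at the very end of the fingers, on their centre line; the grasp point (between the pads) lies bot.grip_depth behind it (bot.grip_depth is the distance from the TCP to the grasp point, in m); z points along the fingers, y is the line along which they close (so a half turn about z gives the same grasp; the last joint's range is limited). The gripper opens to 85 mm and grips with 20 to 120 N. Pads are 22 mm wide; open, the fingers measure 114 mm over their backs; the gripper's body (76 mm by 85 mm) begins 54 mm behind the grasp point. The pads swing forward as they close: fully open they stand 13 mm farther back than shut.
Start: joints at [-1.12, 0.213, -0.034, 1.323, 0, 1.571], TCP at [0.218, -0.45, 0.231] pointing down, gripper open.
Joint ranges: [-2.98, 2.98], [-0.74, 1.72], [-1.14, 1.35], [-2.1, 2.04], [-1.57, 1.44], [-3.14, 3.14]. Speed limits (rad/s): [1.89, 1.89, 2.39, 2.57, 3.14, 3.14].

### API

Orientations are given as a rotation vector (axis times angle).
In Python, from bench import bot gives the robot as it stands. The module is installed in compiled form; this text tells all that it offers.
- The arm moves only by the tool servo_tool, never from a script. Its argument "targets" is a list of rows, each an object of numbers: "gripper": the closure, from -1 (fully open) to 1 (shut), so that 0 is half open; "tx", "ty", "tz": the shift along the tool's x, y, z in mm; "ax", "ay", "az": the turn, a rotation vector about the tool's x, y, z in rad. A call has 1 to 5 rows; each row shifts and turns the commanded pose from where the row before left it, along the tool's axes as they then stand; what a row does not reach is not made up. A row lasts 1/8 s, in which the tool goes at most 62.5 mm and 10.7 degrees, less where a joint would pass 70% of its speed; a pose out of reach is approached as far as the arm can. A call with a gripper value outside its range is refused whole. The fingers move at their own pace and stop on an object; the grip force is fixed at half the most. Time passes only in rows, so rows that do not move let the fingers close. It gives the time, the measured TCP pose, the force, the opening and the grip force at its end, in the units of the state.
- bot.state(): the state, without advancing time (a new reading comes with each control period).
- bot.get_image(name): name is "scene" or "top" or "wrist"; returns the picture (400x640x3 uint8, blue, green, red); there is no depth.
- bot.camera_info(name): a dict with "mtx" (3x3 intrinsics, pixels), "distortion" ([k1, k2, p1, p2, k3] as OpenCV has them; the pictures are not rectified), "xyz" and "rotation" of the camera in the world. Camera axes: x right, y down, z forward; pixel columns grow to the right and rows downward; lengths in m; the calibration is good to about 2 mm. A picture is of the moment at which its call begins: read the wrist's pose just before it. camera_info takes no time and is no camera call; for the wrist camera it gives the pose at the moment of the call.
- bot.sign_off(): hands the job in; it is judged then, once.
The state is a dict: "clock": time; "qpos": joint angles; "dq": joint speeds; "tau": joint torques, N m; "position": TCP position; "tcp_rot": TCP orientation; "ft_force": force on the tool from outside, world axes, zero at the start; "wrist_torque": the same for the moment, N m; "width": opening from 0.0 (shut) to 1.0 (fully open); "gripper_force": force on a finger pad.
Only numpy, scipy, OpenCV 4.12 (cv2) and the standard library are available. Lean on these libraries where they do the work, as an engineer would, in place of code of your own. Each camera call takes 0.05 s, during which the arm holds its last target. There are 200 camera calls.

### The job

Lay the brass base that waits on the wooden block gently on the surface plate beside the other two and let go of it. Then press down on the corners of the bases until you find the one that rocks, and slide that one, without lifting it, across the surface plate's near edge right into the reject tray; leave the two true ones lying flat on the plate and do not disturb the other things.

Things in the scene. Friction and masses are not known exactly. Their poses are not given: they have to be found in the camera images.
- base_a: cast brass statuette base, about 0.75 kg: a plate 120 (x) by 84 (y) by 8 mm with an upright boss 44 (x) by 36 (y) mm, centred 12 mm to the -x side of the plate's middle, straight-sided from the plate up to 32 mm and capped (34 by 26 mm) up to 38 mm above the underside. Origin: centre of the underside; x along the length, z up. It may be the warped one of the three
- base_b: a like base, same shape, sizes, origin and axes as base_a. Any of the three may be warped: twisted lengthwise, so that on a true surface one corner rests about 5 mm clear; a push of under 1 N on that corner takes it down to the surface and, let go, it comes up again. The two others lie flat and do not move
- base_c: a like base, same shape, sizes, origin and axes as base_a; it too may be the warped one
- base_a_left (a point): lower corner of base_a's plate on its +x, +y side: on the underside, 60 mm along x and 42 mm along y from the base's origin
- base_a_right (a point): lower corner of base_a's plate on its +x, -y side: on the underside, 60 mm along x and -42 mm along y from the base's origin
- base_b_left (a point): lower corner of base_b's plate on its +x, +y side: on the underside, 60 mm along x and 42 mm along y from the base's origin
- base_b_right (a point): lower corner of base_b's plate on its +x, -y side: on the underside, 60 mm along x and -42 mm along y from the base's origin
- base_c_left (a point): lower corner of base_c's plate on its +x, +y side: on the underside, 60 mm along x and 42 mm along y from the base's origin
- base_c_right (a point): lower corner of base_c's plate on its +x, -y side: on the underside, 60 mm along x and -42 mm along y from the base's origin
- surface_plate: cast-iron surface plate fixed on the bench: ground flat top 200 (x) by 500 (y) mm, 45 mm above the bench, bar handles at its two ends. Two of the bases lie on it at the start. Origin: centre of its underside; x away from the robot across its depth, y along its length
- tray: reject tray, fixed: a wooden board 180 (x) by 500 (y) mm on battens along the near (-x) side of the surface plate, 10 mm from it. Its floor is 42 mm above the bench (3 mm below the surface plate's top); a lip 12 mm thick and 20 mm high runs along its near (-x) edge, the side towards the plate is open. Origin: centre of its underside, on the bench; axes as the surface plate's
- waiting_block: wooden block, fixed, 160 (x) by 120 (y) by 45 mm, its top level with the surface plate's, beyond one or the other end of the surface plate; the third base waits on it. Origin: centre of its underside
- fire_brick: fire brick, fixed, 200 (x) by 100 (y) by 50 mm, beyond the other end of the surface plate. Origin: centre of its underside
- v_block: steel V-block, loose, 50 (x) by 30 (y) by 32 mm, standing at the -y end of the surface plate. Origin: centre of its underside. To be left alone
- wire_brush: wire brush, 240 mm long and 28 mm high, on the bench. To be left alone
- tin: open aluminium tin, 72 mm wide and 80 mm high, on the bench. To be left alone
There are look-alikes about, which are no part of the job. What is shaped like the base_b but blue is not meant.

How it is judged:
On the way, in this order (a step that is already met when the one before it is completed fails the run):
1. all three bases lie on the surface plate, let go and at rest (x of base_a in the frame of surface_plate between -0.075 and 0.075 m and y of base_a in the frame of surface_plate between -0.235 and 0.235 m and z of base_a in the frame of surface_plate between 0.04 and 0.05 m and angle between each of base_a, base_b, base_c's own z axis and vertical below 0.06 rad and linear speed of each of base_a, base_b, base_c below 0.02 m/s and angular speed of each of base_a, base_b, base_c below 0.2 rad/s and x of base_b in the frame of surface_plate between -0.075 and 0.075 m and y of base_b in the frame of surface_plate between -0.235 and 0.235 m and z of base_b in the frame of surface_plate between 0.04 and 0.05 m and x of base_c in the frame of surface_plate between -0.075 and 0.075 m and y of base_c in the frame of surface_plate between -0.235 and 0.235 m and z of base_c in the frame of surface_plate between 0.04 and 0.05 m and contact force between the fingers and base_a below 0.2 N and contact force between the fingers and base_b below 0.2 N and contact force between the fingers and base_c below 0.2 N), for 0.2 s.
2. the warped base, lying on the surface plate, is rocked: its raised corner is pressed down by the fingers (((x of base_a in the frame of surface_plate between -0.075 and 0.075 m and y of base_a in the frame of surface_plate between -0.235 and 0.235 m and z of base_a in the frame of surface_plate between 0.04 and 0.05 m and angle between base_a's own z axis and vertical between 0.018 and 0.06 rad and z of base_a_right in the frame of surface_plate below 0.047 m and contact force between the fingers and base_a above 0.8 N) or (x of base_b in the frame of surface_plate between -0.075 and 0.075 m and y of base_b in the frame of surface_plate between -0.235 and 0.235 m and z of base_b in the frame of surface_plate between 0.04 and 0.05 m and angle between base_b's own z axis and vertical between 0.018 and 0.06 rad and z of base_b_right in the frame of surface_plate below 0.047 m and contact force between the fingers and base_b above 0.8 N) or (x of base_c in the frame of surface_plate between -0.075 and 0.075 m and y of base_c in the frame of surface_plate between -0.235 and 0.235 m and z of base_c in the frame of surface_plate between 0.04 and 0.05 m and angle between base_c's own z axis and vertical between 0.018 and 0.06 rad and z of base_c_right in the frame of surface_plate below 0.047 m and contact force between the fingers and base_c above 0.8 N))), for 0.1 s.
3. the warped base slides across the near edge of the surface plate, lying on it and not lifted (((x of base_a in the frame of surface_plate between -0.15 and -0.08 m and z of base_a in the frame of surface_plate between 0.036 and 0.052 m and angle between base_a's own z axis and vertical below 0.12 rad) or (x of base_b in the frame of surface_plate between -0.15 and -0.08 m and z of base_b in the frame of surface_plate between 0.036 and 0.052 m and angle between base_b's own z axis and vertical below 0.12 rad) or (x of base_c in the frame of surface_plate between -0.15 and -0.08 m and z of base_c in the frame of surface_plate between 0.036 and 0.052 m and angle between base_c's own z axis and vertical below 0.12 rad))), for 0.05 s.
At the end, for the whole second after the job is handed in: The warped base lies level in the reject tray, wholly past the plate's near edge, its centre 20 mm or more in from the tray's ends; the other two lie flat on the surface plate, centres 25 mm or more in from its long edges and 15 mm from its ends; all at rest and let go (((x of base_a in the frame of tray between -0.06 and 0.035 m and y of base_a in the frame of tray between -0.23 and 0.23 m and z of base_a in the frame of tray between 0.037 and 0.048 m and angle between base_a's own z axis and vertical between 0.018 and 0.08 rad and linear speed of base_a below 0.02 m/s and angular speed of base_a below 0.2 rad/s and (x of base_b in the frame of surface_plate between -0.075 and 0.075 m and y of base_b in the frame of surface_plate between -0.235 and 0.235 m and z of base_b in the frame of surface_plate between 0.04 and 0.05 m and angle between base_b's own z axis and vertical below 0.06 rad and linear speed of base_b below 0.02 m/s and angular speed of base_b below 0.2 rad/s and angle between base_b's own z axis and vertical below 0.012 rad) and (x of base_c in the frame of surface_plate between -0.075 and 0.075 m and y of base_c in the frame of surface_plate between -0.235 and 0.235 m and z of base_c in the frame of surface_plate between 0.04 and 0.05 m and angle between base_c's own z axis and vertical below 0.06 rad and linear speed of base_c below 0.02 m/s and angular speed of base_c below 0.2 rad/s and angle between base_c's own z axis and vertical below 0.012 rad)) or (x of base_b in the frame of tray between -0.06 and 0.035 m and y of base_b in the frame of tray between -0.23 and 0.23 m and z of base_b in the frame of tray between 0.037 and 0.048 m and angle between base_b's own z axis and vertical between 0.018 and 0.08 rad and linear speed of base_b below 0.02 m/s and angular speed of base_b below 0.2 rad/s and (x of base_a in the frame of surface_plate between -0.075 and 0.075 m and y of base_a in the frame of surface_plate between -0.235 and 0.235 m and z of base_a in the frame of surface_plate between 0.04 and 0.05 m and angle between base_a's own z axis and vertical below 0.06 rad and linear speed of base_a below 0.02 m/s and angular speed of base_a below 0.2 rad/s and angle between base_a's own z axis and vertical below 0.012 rad) and (x of base_c in the frame of surface_plate between -0.075 and 0.075 m and y of base_c in the frame of surface_plate between -0.235 and 0.235 m and z of base_c in the frame of surface_plate between 0.04 and 0.05 m and angle between base_c's own z axis and vertical below 0.06 rad and linear speed of base_c below 0.02 m/s and angular speed of base_c below 0.2 rad/s and angle between base_c's own z axis and vertical below 0.012 rad)) or (x of base_c in the frame of tray between -0.06 and 0.035 m and y of base_c in the frame of tray between -0.23 and 0.23 m and z of base_c in the frame of tray between 0.037 and 0.048 m and angle between base_c's own z axis and vertical between 0.018 and 0.08 rad and linear speed of base_c below 0.02 m/s and angular speed of base_c below 0.2 rad/s and (x of base_a in the frame of surface_plate between -0.075 and 0.075 m and y of base_a in the frame of surface_plate between -0.235 and 0.235 m and z of base_a in the frame of surface_plate between 0.04 and 0.05 m and angle between base_a's own z axis and vertical below 0.06 rad and linear speed of base_a below 0.02 m/s and angular speed of base_a below 0.2 rad/s and angle between base_a's own z axis and vertical below 0.012 rad) and (x of base_b in the frame of surface_plate between -0.075 and 0.075 m and y of base_b in the frame of surface_plate between -0.235 and 0.235 m and z of base_b in the frame of surface_plate between 0.04 and 0.05 m and angle between base_b's own z axis and vertical below 0.06 rad and linear speed of base_b below 0.02 m/s and angular speed of base_b below 0.2 rad/s and angle between base_b's own z axis and vertical below 0.012 rad))) and contact force between the fingers and base_a below 0.2 N and contact force between the fingers and base_b below 0.2 N and contact force between the fingers and base_c below 0.2 N); the robot touches nothing.
It fails at once if the V-block is moved more than 30 mm (distance of v_block from where it was at the start of the episode above 0.03 m).
It fails at once if the wire brush is moved more than 30 mm (distance of wire_brush from where it was at the start of the episode above 0.03 m).
It fails at once if the tin is moved more than 30 mm (distance of tin from where it was at the start of the episode above 0.03 m).
It fails at once if a base is dropped or slammed on the surface plate (over 100 N between them) (contact force between any of base_a, base_b, base_c and surface_plate above 100 N).
It also fails if it takes over 64 s, if anything falls off the work surface, if the arm or the gripper's body presses on something with over 40 N, if the wrist force passes 120 N, or if a joint passes its speed limit or range.

## Working session

There is one attempt and no reset: what is moved stays moved. The work goes in short steps, Python scripts to look and compute and a tool call to move; the robot and the scene stay as the last step left them, time stands still between calls to the robot, and variables do not carry over. Pictures are saved under pics/ and viewed, at most 12 in all, crops included, and the job is handed in when it is done.

Besides the shell and the picture viewer there is one more tool, called after "Emit:" as name(argument=value, ...) on one line, values as JSON. servo_tool: Moves the arm, as the interface text tells. Its arguments: {"type":"object","properties":{"targets":{"type":"array","items":{"type":"object","properties":{"gripper":{"type":"number"},"tx":{"type":"number"},"ty":{"type":"number"},"tz":{"type":"number"},"ax":{"type":"number"},"ay":{"type":"number"},"az":{"type":"number"}}}}},"required":["targets"]}

```bash
mkdir -p pics; python3 - <<'E'
from bench import bot
import cv2
for n in("scene","top"):
    cv2.imwrite(f"pics/{n}0.png",bot.get_image(n)); c=bot.camera_info(n); print(n,c)
print(bot.state(),bot.grip_depth)
E
```

```text
scene {'mtx': array([[500.87458947,   0.        , 321.95082158],
       [  0.        , 500.87458947, 195.54859247],
       [  0.        ,   0.        ,   1.        ]]), 'distortion': array([0.04557196, 0.        , 0.        , 0.        , 0.        ]), 'xyz': array([ 1.34920541, -0.76671815,  0.83687242]), 'rotation': array([-1.97987418, -0.95658583,  0.51573054])}
top {'mtx': array([[377.16353391,   0.        , 321.76000618],
       [  0.        , 377.16353391, 208.7571715 ],
       [  0.        ,   0.        ,   1.        ]]), 'distortion': array([-0.06930681,  0.        ,  0.        ,  0.        ,  0.        ]), 'xyz': array([0.37212033, 0.00236525, 1.04766713]), 'rotation': array([-2.20712644,  2.1993995 , -0.09601025])}
{'clock': 0.1, 'qpos': array([-1.12001467e+00,  2.13322624e-01, -3.49729174e-02,  1.32347768e+00,
        2.25856875e-06,  1.57082466e+00]), 'dq': array([-6.20548956e-05,  1.81676473e-03,  3.27903807e-03,  6.48868351e-04,
        1.92913220e-03, -7.35950890e-04]), 'tau': array([ 1.04096055e-04, -6.87243676e+01,  4.87808812e+01,  1.22720274e-02,
        5.27833913e-05,  5.58911483e-05]), 'position': array([ 0.21770939, -0.44979305,  0.2308671 ]), 'tcp_rot': array([-3.06121317e+00, -7.01849846e-01,  3.39403226e-04]), 'ft_force': array([ 0.76945616, -0.81687456,  0.58809051]), 'wrist_torque': array([ 0.02487467, -0.02042427,  0.01903786]), 'gripper_force': 0.0, 'width': 1.0013992317911053} 0.0187
```

View pics/top0.png

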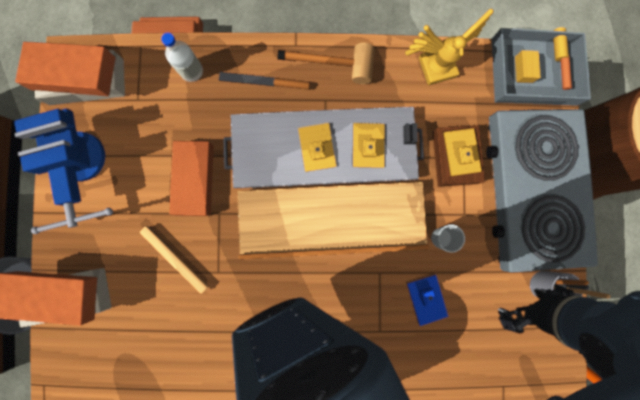

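View pics/scene0.png

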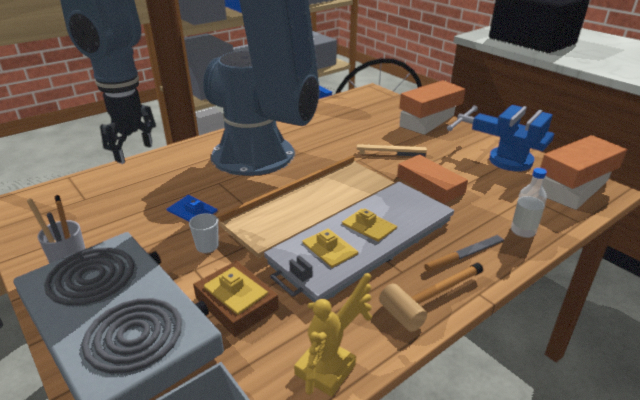

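The top view shows two bases on the plate, at about (317,146) and (369,145). The waiting base is on its block at (463,152), with the V-block at (410,134) and the tin at (449,238). I'll enlarge this area.

```bash
python3 - <<'E'
import cv2
a=cv2.imread("pics/top0.png")
cv2.imwrite("pics/crop1.png",cv2.resize(a[105:195,285:495],None,fx=3.8,fy=3.8,interpolation=cv2.INTER_CUBIC))
E
cat > h.py <<'E'
import numpy as np,cv2
from bench import bot
from scipy.spatial.transform import Rotation as R
def ray(n,p,z,c=None):
    c=c or bot.camera_info(n)
    u=cv2.undistortPoints(np.array(p,float).reshape(-1,1,2),c["mtx"],c["distortion"])[:,0]
    M=R.from_rotvec(c["rotation"]).as_matrix()
    d=np.c_[u,np.ones(len(u))]@M.T
    return c["xyz"]+d*((z-c["xyz"][2])/d[:,2])[:,None]
def proj(n,P,c=None):
    c=c or bot.camera_info(n)
    M=R.from_rotvec(c["rotation"]).as_matrix()
    q=(np.array(P,float)-c["xyz"])@M
    return cv2.projectPoints(q.reshape(-1,1,3),np.zeros(3),np.zeros(3),c["mtx"],c["distortion"])[0][:,0]
E
```

```text
(no output)
```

View pics/crop1.png

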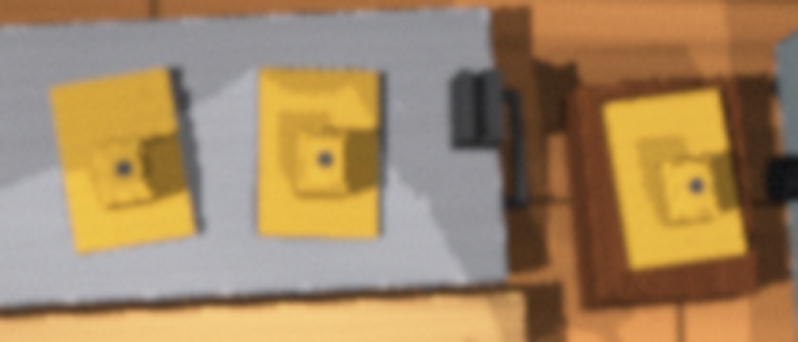

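The crop shows the corners of the three bases, the plate's right edge and the dark pin on each boss. Next I'll fit the poses.

```bash
cat > fit.py <<'E'
from h import *
from scipy.optimize import least_squares
L=np.array([[60,42],[60,-42],[-60,-42],[-60,42]])/1e3
def fit(n,px,z,c=None):
    c=c or bot.camera_info(n)
    def pts(v):
        s,k=np.sin(v[2]),np.cos(v[2]); xy=L@np.array([[k,s],[-s,k]])+v[:2]; return np.c_[xy,np.full(4,z)]
    x0=np.r_[ray(n,px,z,c)[:,:2].mean(0),0]
    r=least_squares(lambda v:(proj(n,pts(v),c)-px).ravel(),x0); return r.x,np.abs(r.fun).max()
E
python3 - <<'E'
from fit import *
f=lambda q:(np.array(q,float)+.5)/3.8-.5+[285,105]
C={'P':[(50,87),(168,68),(197,233),(78,252)],'Q':[(258,68),(382,70),(378,238),(258,238)],'W':[(603,102),(718,88),(748,252),(631,270)]}
pin={'P':(124,168),'Q':(325,159),'W':(696,185)}
for k in C:
    v,e=fit("top",f(C[k]),.053); b=ray("top",[f(pin[k])],.083)[0]
    s,c=np.sin(v[2]),np.cos(v[2]); print(k,v.round(4),e.round(2),'pin',b.round(4),'exp',(v[:2]-.012*np.array([c,s])).round(4))
print(ray("top",f([(489,8),(505,285)]),.045).round(4))
print('plate L',ray("top",[(231,113),(231,188)],.045).round(3),'tray',ray("top",[(237,188),(425,178),(427,243),(240,253)],.05).round(3),'brick',ray("top",[(172,140),(212,139),(207,215),(170,213)],.05).round(3))
print('vblock',ray("top",f([(452,70),(500,70),(500,148),(452,148)]),.07).round(3),'tin',ray("top",[(433,226),(464,226),(448,250)],.08).round(3))
st=bot.state();print(R.from_rotvec(st['tcp_rot']).as_matrix().round(3))
w=bot.camera_info("wrist");print(w)
T=R.from_rotvec(st['tcp_rot']).as_matrix(); print((w['xyz']-st['position'])@T)
E
```

```text
P [ 0.5991 -0.0109  0.1714] 0.13 pin [ 0.5863 -0.011   0.083 ] exp [ 0.5872 -0.0129]
Q [ 0.6051 -0.1494 -0.0119] 1.04 pin [ 0.594  -0.1488  0.083 ] exp [ 0.5931 -0.1492]
W [ 0.5911 -0.4069  0.149 ] 0.69 pin [ 0.5795 -0.4093  0.083 ] exp [ 0.5792 -0.4087]
[[ 0.7156 -0.2754  0.045 ]
 [ 0.5133 -0.2833  0.045 ]]
plate L [[0.692 0.223 0.045]
 [0.488 0.218 0.045]] tray [[ 0.487  0.201  0.05 ]
 [ 0.517 -0.302  0.05 ]
 [ 0.342 -0.306  0.05 ]
 [ 0.315  0.191  0.05 ]] brick [[0.616 0.379 0.05 ]
 [0.619 0.271 0.05 ]
 [0.415 0.28  0.05 ]
 [0.42  0.379 0.05 ]]
vblock [[ 0.662 -0.241  0.07 ]
 [ 0.662 -0.275  0.07 ]
 [ 0.606 -0.274  0.07 ]
 [ 0.606 -0.24   0.07 ]] tin [[ 0.387 -0.313  0.08 ]
 [ 0.387 -0.396  0.08 ]
 [ 0.325 -0.352  0.08 ]]
[[ 0.9    0.436 -0.   ]
 [ 0.436 -0.9    0.001]
 [ 0.    -0.001 -1.   ]]
{'mtx': array([[352.86479914,   0.        , 317.75489378],
       [  0.        , 352.86479914, 202.0256303 ],
       [  0.        ,   0.        ,   1.        ]]), 'distortion': array([0.0253586, 0.       , 0.       , 0.       , 0.       ]), 'xyz': array([ 0.28524643, -0.41843068,  0.37251964]), 'rotation': array([ 2.44111858, -1.53135596, -0.2295316 ])}
[ 0.07445452  0.00105384 -0.14165347]
```

```bash
cat >> h.py <<'E'
def go(x,y,z,yaw):
    "turn first (az), then shift in the turned tool frame; mm"
    s=bot.state();M=R.from_rotvec(s['tcp_rot']).as_matrix();p=s['position']
    y0=np.arctan2(M[1,0],M[0,0]); d=np.array([x,y,z])-p
    c,k=np.cos(yaw),np.sin(yaw)
    print('az',round(-(yaw-y0),4),'tx ty tz',(1e3*np.array([d[0]*c+d[1]*k,d[0]*k-d[1]*c,-d[2]])).round(1),'tilt',np.arccos(-M[2,2]).round(4))
def st():
    s=bot.state();M=R.from_rotvec(s['tcp_rot']).as_matrix()
    print('t',round(s['clock'],2),'p',s['position'].round(4),'yaw',np.arctan2(M[1,0],M[0,0]).round(4),'F',s['ft_force'].round(2),'w',round(s['width'],3),'g',round(s['gripper_force'],1))
E
python3 - <<'E'
from h import *
go(.5795,-.4093,.15,.149)
print('stove edge',ray("top",[(490,110),(490,270),(486,152)],.07).round(3))
E
```

```text
az 0.3018 tx ty tz [363.8  13.7  80.9] tilt 0.001
stove edge [[ 0.703 -0.481  0.07 ]
 [ 0.271 -0.469  0.07 ]
 [ 0.587 -0.466  0.07 ]]
```

Emit:
servo_tool(targets=[{"az": 0.151,"gripper": -0.2},{"az": 0.151},{"tx": 60,"ty": 2.3},{"tx": 60,"ty": 2.3},{"tx": 60,"ty": 2.3}])

```text
schema error: expected keys gripper, tx, ty, tz, ax, ay, az
```

Emit:
servo_tool(targets=[{"tx": 60,"ty": 2.3},{"tx": 60,"ty": 2.3,"tz": 20},{"tx": 40,"ty": 1.5,"tz": 20},{"tx": 22,"ty": 1,"tz": 20},{}])

```text
schema error: expected keys gripper, tx, ty, tz, ax, ay, az
```

```bash
python3 - <<'E'
from h import *
st(); go(.5795,-.4093,.056,.149)
import pickle
c=bot.camera_info("wrist"); pickle.dump(c,open("w1.pkl","wb")); cv2.imwrite("pics/w1.png",bot.get_image("wrist"))
E
```

```text
t 0.1 p [ 0.2177 -0.4498  0.2309] yaw 0.4508 F [ 0.77 -0.82  0.59] w 1.001 g 0.0
az 0.3018 tx ty tz [363.8  13.7 174.9] tilt 0.001
```

View pics/w1.png

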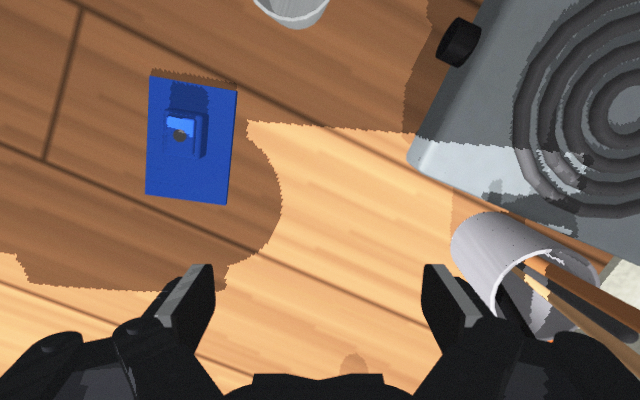

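That picture shows the start pose because the moves were refused: every row needs all seven keys. It shows the blue look-alike at (190,140), the stove on the right and the pen cup at (530,250). I'll resend the rows with all keys.

Emit:
servo_tool(targets=[{"gripper": -0.2,"tx": 0,"ty": 0,"tz": 0,"ax": 0,"ay": 0,"az": 0.151},{"gripper": -0.2,"tx": 0,"ty": 0,"tz": 0,"ax": 0,"ay": 0,"az": 0.151},{"gripper": -0.2,"tx": 60,"ty": 2.3,"tz": 0,"ax": 0,"ay": 0,"az": 0},{"gripper": -0.2,"tx": 60,"ty": 2.3,"tz": 0,"ax": 0,"ay": 0,"az": 0},{"gripper": -0.2,"tx": 60,"ty": 2.3,"tz": 0,"ax": 0,"ay": 0,"az": 0}])

```text
clock: 0.78
position: [0.3986, -0.4297, 0.2312]
tcp_rot: [-3.133, -0.233, 0.0]
ft_force: [0.0, -1.9, 0.8]
width: 0.602
gripper_force: 0.0
```

Emit:
servo_tool(targets=[{"gripper": -0.2,"tx": 60,"ty": 2.3,"tz": 0,"ax": 0,"ay": 0,"az": 0},{"gripper": -0.2,"tx": 60,"ty": 2.3,"tz": 20,"ax": 0,"ay": 0,"az": 0},{"gripper": -0.2,"tx": 40,"ty": 1.5,"tz": 20,"ax": 0,"ay": 0,"az": 0},{"gripper": -0.2,"tx": 22,"ty": 1,"tz": 20,"ax": 0,"ay": 0,"az": 0},{"gripper": -0.2,"tx": 0,"ty": 0,"tz": 0,"ax": 0,"ay": 0,"az": 0}])

```text
clock: 1.4
position: [0.5776, -0.4091, 0.1687]
tcp_rot: [-3.13, -0.236, 0.005]
ft_force: [0.5, 0.5, 0.2]
width: 0.604
gripper_force: 0.0
```

```bash
python3 - <<'E'
from h import *
st(); go(.5795,-.4093,.056,.149)
import pickle
c=bot.camera_info("wrist"); pickle.dump(c,open("w1.pkl","wb")); cv2.imwrite("pics/w2.png",bot.get_image("wrist"))
E
```

```text
t 1.4 p [ 0.5776 -0.4091  0.1687] yaw 0.1505 F [0.55 0.47 0.18] w 0.604 g 0.0
az 0.0015 tx ty tz [  1.9   0.5 112.7] tilt 0.0039
```

View pics/w2.png

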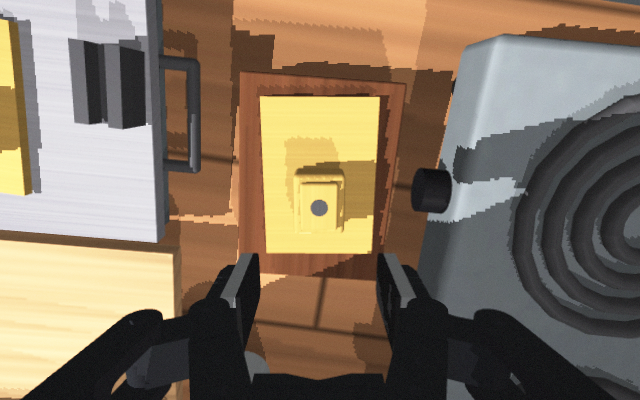

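The wrist view shows the base with corners at (260,97), (380,97), (373,254) and (267,251), and the pin at (319,208). A stove knob sits at (430,190).

```bash
python3 - <<'E'
from fit import *
import pickle
c=pickle.load(open("w1.pkl","rb"))
print(fit("wrist",np.array([(260,97),(380,97),(373,253),(266,252)],float),.053,c), ray("wrist",[(319,208)],.083,c))
E
```

```text
(array([ 0.59059121, -0.4094166 ,  0.14769073]), np.float64(1.2951534988134767)) [[ 0.57860423 -0.41067727  0.083     ]]
```

Emit:
servo_tool(targets=[{"gripper": -0.2,"tx": 1,"ty": 1,"tz": 35,"ax": 0,"ay": 0,"az": 0},{"gripper": -0.2,"tx": 0,"ty": 0,"tz": 35,"ax": 0,"ay": 0,"az": 0},{"gripper": -0.2,"tx": 0,"ty": 0,"tz": 25,"ax": 0,"ay": 0,"az": 0},{"gripper": -0.2,"tx": 0,"ty": 0,"tz": 13,"ax": 0,"ay": 0,"az": 0},{"gripper": -0.2,"tx": 0,"ty": 0,"tz": 0,"ax": 0,"ay": 0,"az": 0}])

```text
clock: 2.08
position: [0.5777, -0.4114, 0.0639]
tcp_rot: [-3.133, -0.233, 0.0]
ft_force: [-0.1, -0.6, 0.8]
width: 0.601
gripper_force: 0.0
```

Emit:
servo_tool(targets=[{"gripper": 0.3,"tx": 0,"ty": 0,"tz": 0,"ax": 0,"ay": 0,"az": 0},{"gripper": 0.6,"tx": 0,"ty": 0,"tz": 0,"ax": 0,"ay": 0,"az": 0},{"gripper": 1,"tx": 0,"ty": 0,"tz": 0,"ax": 0,"ay": 0,"az": 0},{"gripper": 1,"tx": 0,"ty": 0,"tz": 0,"ax": 0,"ay": 0,"az": 0}])

```text
clock: 2.58
position: [0.579, -0.4117, 0.0655]
tcp_rot: [3.131, 0.233, 0.003]
ft_force: [-2.0, 1.2, 7.4]
width: 0.404
gripper_force: 60.7
```

Emit:
servo_tool(targets=[{"gripper": 1,"tx": 0,"ty": 0,"tz": -2,"ax": 0,"ay": 0,"az": 0},{"gripper": 1,"tx": 0,"ty": 0,"tz": -6,"ax": 0,"ay": 0,"az": 0},{"gripper": 1,"tx": 0,"ty": 0,"tz": -10,"ax": 0,"ay": 0,"az": 0},{"gripper": 1,"tx": 0,"ty": 0,"tz": -10,"ax": 0,"ay": 0,"az": 0},{"gripper": 1,"tx": 0,"ty": 0,"tz": 0,"ax": 0,"ay": 0,"az": 0}])

```text
clock: 3.2
position: [0.5789, -0.4115, 0.0929]
tcp_rot: [3.132, 0.233, 0.002]
ft_force: [1.2, -0.7, -6.0]
width: 0.402
gripper_force: 60.5
```

```bash
python3 - <<'E'
from h import *
st(); go(.579,-.411,.15,.045)
cv2.imwrite("pics/w3.png",bot.get_image("wrist"))
E
```

```text
t 3.2 p [ 0.5789 -0.4115  0.0929] yaw 0.1488 F [ 1.22 -0.68 -5.97] w 0.402 g 60.5
az 0.1038 tx ty tz [  0.2  -0.5 -57.1] tilt 0.0019
```

View pics/w3.png

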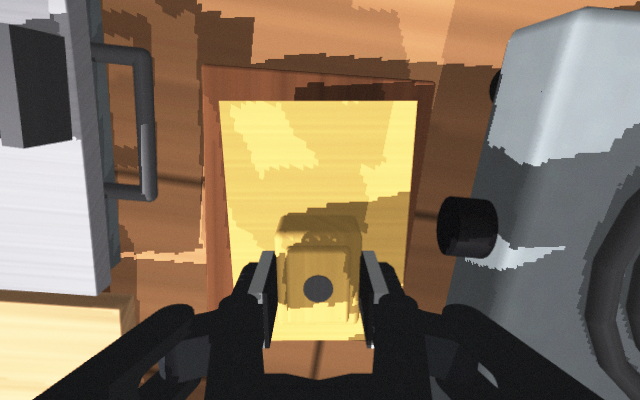

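The wrist view shows the base gripped squarely by its boss and clear of the block (pin at (318,289)).

Emit:
servo_tool(targets=[{"gripper": 1,"tx": 0,"ty": 0,"tz": -22,"ax": 0,"ay": 0,"az": 0},{"gripper": 1,"tx": 0,"ty": 0,"tz": -22,"ax": 0,"ay": 0,"az": 0.052},{"gripper": 1,"tx": 0,"ty": 0,"tz": 0,"ax": 0,"ay": 0,"az": 0.052},{"gripper": 1,"tx": 2,"ty": -30,"tz": 0,"ax": 0,"ay": 0,"az": 0},{"gripper": 1,"tx": 3,"ty": -55,"tz": 0,"ax": 0,"ay": 0,"az": 0}])

```text
clock: 3.88
position: [0.5791, -0.3263, 0.1347]
tcp_rot: [-3.141, -0.067, 0.001]
ft_force: [1.2, 0.3, -6.4]
width: 0.403
gripper_force: 61.7
```

Emit:
servo_tool(targets=[{"gripper": 1,"tx": 3,"ty": -55,"tz": 0,"ax": 0,"ay": 0,"az": 0},{"gripper": 1,"tx": 3,"ty": -55,"tz": 0,"ax": 0,"ay": 0,"az": 0},{"gripper": 1,"tx": 3,"ty": -55,"tz": 0,"ax": 0,"ay": 0,"az": 0},{"gripper": 1,"tx": 3,"ty": -55,"tz": 0,"ax": 0,"ay": 0,"az": 0},{"gripper": 1,"tx": 3,"ty": -55,"tz": 0,"ax": 0,"ay": 0,"az": 0}])

```text
clock: 4.5
position: [0.5818, -0.0488, 0.1354]
tcp_rot: [-3.141, -0.07, 0.0]
ft_force: [0.9, 0.4, -5.2]
width: 0.4
gripper_force: 61.7
```

Emit:
servo_tool(targets=[{"gripper": 1,"tx": 3,"ty": -55,"tz": 0,"ax": 0,"ay": 0,"az": 0},{"gripper": 1,"tx": 3,"ty": -55,"tz": 0,"ax": 0,"ay": 0,"az": 0},{"gripper": 1,"tx": 3,"ty": -40,"tz": 0,"ax": 0,"ay": 0,"az": 0},{"gripper": 1,"tx": 2,"ty": -20,"tz": 0,"ax": 0,"ay": 0,"az": 0},{"gripper": 1,"tx": 0,"ty": 0,"tz": 0,"ax": 0,"ay": 0,"az": 0}])

```text
clock: 5.12
position: [0.5874, 0.0776, 0.1365]
tcp_rot: [-3.102, -0.177, 0.004]
ft_force: [-0.3, -0.8, -5.9]
width: 0.403
gripper_force: 61.8
```

```bash
python3 - <<'E'
from h import *
st(); go(.585,.1245,.0655,.045)
E
```

```text
t 5.12 p [0.5874 0.0776 0.1365] yaw 0.1137 F [-0.29 -0.77 -5.95] w 0.403 g 61.8
az 0.0687 tx ty tz [ -0.3 -47.   71. ] tilt 0.0348
```

```bash
python3 - <<'E'
from h import *
s=bot.state(); print(s['qpos'].round(3),R.from_rotvec(s['tcp_rot']).as_matrix().round(3))
cv2.imwrite("pics/s2.png",bot.get_image("scene"))
st()
E
```

```text
[0.113 0.435 0.034 1.17  0.035 3.141] [[ 0.994  0.113 -0.004]
 [ 0.113 -0.993  0.035]
 [-0.001 -0.035 -0.999]]
t 5.17 p [0.5873 0.0771 0.1365] yaw 0.1131 F [-0.83  0.03 -5.95] w 0.402 g 61.8
```

View pics/s2.png

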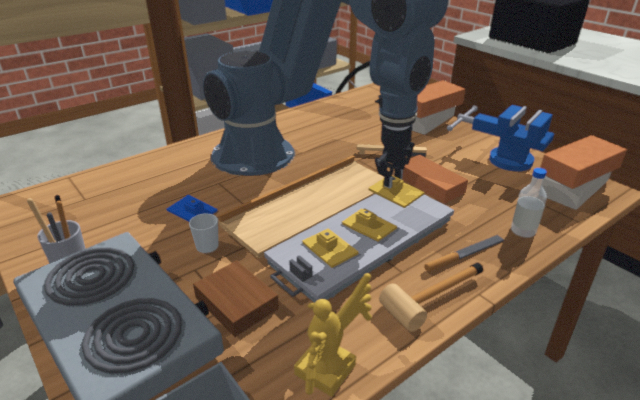

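The scene view shows the base held above the plate's far end. Joint 6 is at its range limit, which tilted the tool slightly. I'll use a yaw of 0.25 and level the tool before lowering.

Emit:
servo_tool(targets=[{"gripper": 1,"tx": 0,"ty": 0,"tz": 0,"ax": 0,"ay": 0,"az": -0.137},{"gripper": 1,"tx": 0,"ty": 0,"tz": 0,"ax": -0.035,"ay": 0,"az": 0},{"gripper": 1,"tx": 0,"ty": 0,"tz": 0,"ax": 0,"ay": 0,"az": 0}])

```text
clock: 5.55
position: [0.5871, 0.0779, 0.1367]
tcp_rot: [3.117, 0.389, 0.007]
ft_force: [0.2, -0.7, -6.3]
width: 0.402
gripper_force: 61.8
```

```bash
python3 - <<'E'
from h import *
st(); go(.5834,.117,.0655,.25)
print(R.from_rotvec(bot.state()['tcp_rot']).as_matrix().round(3))
E
```

```text
t 5.55 p [0.5871 0.0779 0.1367] yaw 0.2481 F [ 0.16 -0.73 -6.29] w 0.402 g 61.8
az -0.0019 tx ty tz [  6.1 -38.8  71.2] tilt 0.0046
[[ 0.969  0.246  0.005]
 [ 0.246 -0.969 -0.   ]
 [ 0.004  0.001 -1.   ]]
```

Emit:
servo_tool(targets=[{"gripper": 1,"tx": 3,"ty": -20,"tz": 10,"ax": 0,"ay": -0.004,"az": 0},{"gripper": 1,"tx": 3,"ty": -19,"tz": 15,"ax": 0,"ay": 0,"az": 0},{"gripper": 1,"tx": 0,"ty": 0,"tz": 20,"ax": 0,"ay": 0,"az": 0},{"gripper": 1,"tx": 0,"ty": 0,"tz": 13,"ax": 0,"ay": 0,"az": 0},{"gripper": 1,"tx": 0,"ty": 0,"tz": 0,"ax": 0,"ay": 0,"az": 0}])

```text
clock: 6.18
position: [0.5825, 0.1175, 0.0774]
tcp_rot: [3.117, 0.394, -0.003]
ft_force: [-0.0, 0.0, -5.9]
width: 0.399
gripper_force: 61.7
```

```bash
python3 - <<'E'
from h import *
st(); go(.5834,.117,.0655,.25)
E
```

```text
t 6.17 p [0.5825 0.1175 0.0774] yaw 0.2513 F [-0.04  0.   -5.95] w 0.399 g 61.7
az 0.0013 tx ty tz [ 0.8  0.7 11.9] tilt 0.0018
```

Emit:
servo_tool(targets=[{"gripper": 1,"tx": 0,"ty": 0,"tz": 5,"ax": 0,"ay": 0,"az": 0},{"gripper": 1,"tx": 0,"ty": 0,"tz": 3,"ax": 0,"ay": 0,"az": 0},{"gripper": 1,"tx": 0,"ty": 0,"tz": 1,"ax": 0,"ay": 0,"az": 0},{"gripper": 1,"tx": 0,"ty": 0,"tz": 0,"ax": 0,"ay": 0,"az": 0}])

```text
clock: 6.68
position: [0.5835, 0.1173, 0.0698]
tcp_rot: [3.117, 0.394, 0.001]
ft_force: [-0.0, 0.5, -6.1]
width: 0.403
gripper_force: 61.8
```

Emit:
servo_tool(targets=[{"gripper": 1,"tx": 0,"ty": 0,"tz": 1,"ax": 0,"ay": 0,"az": 0},{"gripper": 1,"tx": 0,"ty": 0,"tz": 0,"ax": 0,"ay": 0,"az": 0}])

```text
clock: 6.92
position: [0.5834, 0.1173, 0.0686]
tcp_rot: [3.117, 0.394, 0.001]
ft_force: [0.8, 1.1, -5.5]
width: 0.406
gripper_force: 61.8
```

Emit:
servo_tool(targets=[{"gripper": 1,"tx": 0,"ty": 0,"tz": 1,"ax": 0,"ay": 0,"az": 0},{"gripper": 1,"tx": 0,"ty": 0,"tz": 0,"ax": 0,"ay": 0,"az": 0}])

```text
clock: 7.18
position: [0.5833, 0.1173, 0.0676]
tcp_rot: [3.117, 0.394, 0.0]
ft_force: [1.0, 1.0, -4.9]
width: 0.4
gripper_force: 61.8
```

Emit:
servo_tool(targets=[{"gripper": 1,"tx": 0,"ty": 0,"tz": 1,"ax": 0,"ay": 0,"az": 0},{"gripper": 1,"tx": 0,"ty": 0,"tz": 0,"ax": 0,"ay": 0,"az": 0}])

```text
clock: 7.42
position: [0.5833, 0.1173, 0.0666]
tcp_rot: [3.117, 0.394, 0.0]
ft_force: [0.5, 0.6, -7.0]
width: 0.403
gripper_force: 61.8
```

Emit:
servo_tool(targets=[{"gripper": 1,"tx": 0,"ty": 0,"tz": 0.7,"ax": 0,"ay": 0,"az": 0},{"gripper": 1,"tx": 0,"ty": 0,"tz": 0,"ax": 0,"ay": 0,"az": 0}])

```text
clock: 7.68
position: [0.5834, 0.1173, 0.066]
tcp_rot: [3.117, 0.394, 0.001]
ft_force: [-0.1, 0.6, -5.0]
width: 0.401
gripper_force: 62.0
```

Emit:
servo_tool(targets=[{"gripper": 1,"tx": 0,"ty": 0,"tz": 0.6,"ax": 0,"ay": 0,"az": 0},{"gripper": 1,"tx": 0,"ty": 0,"tz": 0,"ax": 0,"ay": 0,"az": 0}])

```text
clock: 7.92
position: [0.5835, 0.1173, 0.0657]
tcp_rot: [3.117, 0.394, 0.001]
ft_force: [-2.7, -1.8, 2.3]
width: 0.398
gripper_force: 62.7
```

Emit:
servo_tool(targets=[{"gripper": 1,"tx": 0,"ty": 0,"tz": 0.6,"ax": 0,"ay": 0,"az": 0},{"gripper": 1,"tx": 0,"ty": 0,"tz": 0,"ax": 0,"ay": 0,"az": 0}])

```text
clock: 8.18
position: [0.5835, 0.1174, 0.0655]
tcp_rot: [3.117, 0.394, 0.002]
ft_force: [-4.9, -1.0, 9.8]
width: 0.404
gripper_force: 63.7
```

Emit:
servo_tool(targets=[{"gripper": 1,"tx": 0,"ty": 0,"tz": 0.6,"ax": 0,"ay": 0,"az": 0},{"gripper": 1,"tx": 0,"ty": 0,"tz": 0,"ax": 0,"ay": 0,"az": 0}])

```text
clock: 8.43
position: [0.5836, 0.1174, 0.0654]
tcp_rot: [3.117, 0.394, 0.002]
ft_force: [-8.3, -1.8, 16.9]
width: 0.4
gripper_force: 64.5
```

The base is in contact with the plate, so I'll ease off slightly, open and rise.

Emit:
servo_tool(targets=[{"gripper": 1,"tx": 0,"ty": 0,"tz": -1,"ax": 0,"ay": 0,"az": 0},{"gripper": 0.1,"tx": 0,"ty": 0,"tz": 0,"ax": 0,"ay": 0,"az": 0},{"gripper": -0.2,"tx": 0,"ty": 0,"tz": 0,"ax": 0,"ay": 0,"az": 0},{"gripper": -0.3,"tx": 0,"ty": 0,"tz": 0,"ax": 0,"ay": 0,"az": 0},{"gripper": -0.3,"tx": 0,"ty": 0,"tz": -5,"ax": 0,"ay": 0,"az": 0}])

```text
clock: 9.05
position: [0.5831, 0.1173, 0.07]
tcp_rot: [3.117, 0.394, -0.0]
ft_force: [0.6, -0.4, 0.3]
width: 0.65
gripper_force: 0.0
```

Emit:
servo_tool(targets=[{"gripper": -0.3,"tx": 0,"ty": 0,"tz": -20,"ax": 0,"ay": 0,"az": 0},{"gripper": -0.3,"tx": 0,"ty": 0,"tz": -30,"ax": 0,"ay": 0,"az": 0},{"gripper": 1,"tx": 0,"ty": 0,"tz": 0,"ax": 0,"ay": 0,"az": 0},{"gripper": 1,"tx": 0,"ty": 0,"tz": 0,"ax": 0,"ay": 0,"az": 0},{"gripper": 1,"tx": 0,"ty": 0,"tz": 0,"ax": 0,"ay": 0,"az": 0}])

```text
clock: 9.68
position: [0.5829, 0.1172, 0.1193]
tcp_rot: [3.117, 0.394, -0.002]
ft_force: [-0.3, -0.2, -0.3]
width: 0.016
gripper_force: 0.0
```

```bash
python3 - <<'E'
from h import *
import pickle
st()
c=bot.camera_info("wrist"); pickle.dump(c,open("w4.pkl","wb")); cv2.imwrite("pics/w4.png",bot.get_image("wrist"))
E
```

```text
t 9.68 p [0.5829 0.1172 0.1193] yaw 0.2514 F [-0.25 -0.2  -0.33] w 0.016 g 0.0
```

View pics/w4.png

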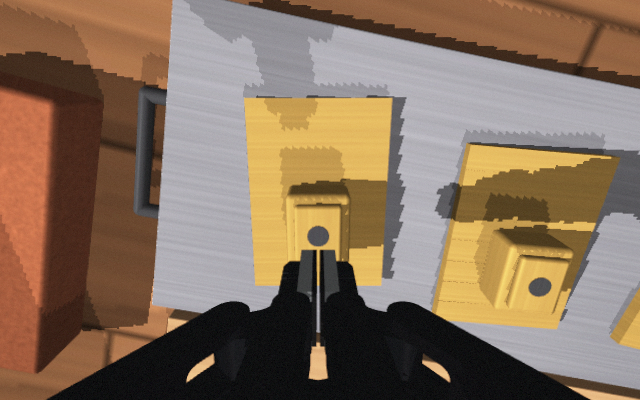

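The base lies on the plate, let go. Now I'll press its right corner.

Emit:
servo_tool(targets=[{"gripper": 1,"tx": 31,"ty": 16.7,"tz": 0,"ax": 0,"ay": 0,"az": 0},{"gripper": 1,"tx": 31,"ty": 16.7,"tz": 20,"ax": 0,"ay": 0,"az": 0},{"gripper": 1,"tx": 0,"ty": 0,"tz": 25,"ax": 0,"ay": 0,"az": 0},{"gripper": 1,"tx": 0,"ty": 0,"tz": 11,"ax": 0,"ay": 0,"az": 0},{"gripper": 1,"tx": 0,"ty": 0,"tz": 0,"ax": 0,"ay": 0,"az": 0}])

```text
clock: 10.35
position: [0.6509, 0.1004, 0.0636]
tcp_rot: [3.117, 0.394, -0.002]
ft_force: [-0.5, 0.0, 0.8]
width: 0.001
gripper_force: 0.0
```

Emit:
servo_tool(targets=[{"gripper": 1,"tx": 0,"ty": 0,"tz": 2,"ax": 0,"ay": 0,"az": 0},{"gripper": 1,"tx": 0,"ty": 0,"tz": 0,"ax": 0,"ay": 0,"az": 0}])

```text
clock: 10.6
position: [0.652, 0.1005, 0.063]
tcp_rot: [3.117, 0.394, 0.002]
ft_force: [0.4, 0.7, -1.1]
width: -0.002
gripper_force: 0.0
```

Emit:
servo_tool(targets=[{"gripper": 1,"tx": 0,"ty": 0,"tz": 1.5,"ax": 0,"ay": 0,"az": 0},{"gripper": 1,"tx": 0,"ty": 0,"tz": 0,"ax": 0,"ay": 0,"az": 0}])

```text
clock: 10.85
position: [0.6518, 0.1004, 0.0608]
tcp_rot: [3.117, 0.394, 0.001]
ft_force: [0.9, -0.8, -0.4]
width: -0.001
gripper_force: 0.0
```

Emit:
servo_tool(targets=[{"gripper": 1,"tx": 0,"ty": 0,"tz": 1.5,"ax": 0,"ay": 0,"az": 0},{"gripper": 1,"tx": 0,"ty": 0,"tz": 0,"ax": 0,"ay": 0,"az": 0}])

```text
clock: 11.1
position: [0.6516, 0.1003, 0.059]
tcp_rot: [3.117, 0.394, 0.0]
ft_force: [0.4, 0.1, 0.4]
width: -0.001
gripper_force: 0.0
```

Emit:
servo_tool(targets=[{"gripper": 1,"tx": 0,"ty": 0,"tz": 1.5,"ax": 0,"ay": 0,"az": 0},{"gripper": 1,"tx": 0,"ty": 0,"tz": 0,"ax": 0,"ay": 0,"az": 0}])

```text
clock: 11.35
position: [0.6517, 0.1003, 0.0575]
tcp_rot: [3.117, 0.394, 0.0]
ft_force: [-0.3, 0.2, 0.2]
width: -0.002
gripper_force: 0.0
```

Emit:
servo_tool(targets=[{"gripper": 1,"tx": 0,"ty": 0,"tz": 1.5,"ax": 0,"ay": 0,"az": 0},{"gripper": 1,"tx": 0,"ty": 0,"tz": 0,"ax": 0,"ay": 0,"az": 0}])

```text
clock: 11.6
position: [0.6517, 0.1003, 0.056]
tcp_rot: [3.117, 0.394, 0.0]
ft_force: [-0.6, 0.2, 0.4]
width: -0.002
gripper_force: 0.0
```

Emit:
servo_tool(targets=[{"gripper": 1,"tx": 0,"ty": 0,"tz": 1,"ax": 0,"ay": 0,"az": 0},{"gripper": 1,"tx": 0,"ty": 0,"tz": 0,"ax": 0,"ay": 0,"az": 0}])

```text
clock: 11.85
position: [0.6517, 0.1004, 0.0551]
tcp_rot: [3.117, 0.394, 0.0]
ft_force: [-0.9, -0.3, 0.1]
width: 0.002
gripper_force: 0.0
```

Emit:
servo_tool(targets=[{"gripper": 1,"tx": 0,"ty": 0,"tz": 0.6,"ax": 0,"ay": 0,"az": 0},{"gripper": 1,"tx": 0,"ty": 0,"tz": 0,"ax": 0,"ay": 0,"az": 0}])

```text
clock: 12.1
position: [0.6517, 0.1004, 0.0545]
tcp_rot: [3.117, 0.394, 0.001]
ft_force: [0.6, 0.6, -0.8]
width: -0.001
gripper_force: 0.0
```

Emit:
servo_tool(targets=[{"gripper": 1,"tx": 0,"ty": 0,"tz": 0.8,"ax": 0,"ay": 0,"az": 0},{"gripper": 1,"tx": 0,"ty": 0,"tz": 0,"ax": 0,"ay": 0,"az": 0}])

```text
clock: 12.35
position: [0.6517, 0.1004, 0.0537]
tcp_rot: [3.117, 0.394, 0.0]
ft_force: [-0.2, 0.3, -0.3]
width: 0.002
gripper_force: 0.0
```

Emit:
servo_tool(targets=[{"gripper": 1,"tx": 0,"ty": 0,"tz": 0.6,"ax": 0,"ay": 0,"az": 0},{"gripper": 1,"tx": 0,"ty": 0,"tz": 0,"ax": 0,"ay": 0,"az": 0}])

```text
clock: 12.6
position: [0.6517, 0.1004, 0.0531]
tcp_rot: [3.117, 0.394, 0.001]
ft_force: [0.3, 0.4, -0.3]
width: 0.005
gripper_force: 0.0
```

Emit:
servo_tool(targets=[{"gripper": 1,"tx": 0,"ty": 0,"tz": 0.4,"ax": 0,"ay": 0,"az": 0},{"gripper": 1,"tx": 0,"ty": 0,"tz": 0,"ax": 0,"ay": 0,"az": 0}])

```text
clock: 12.85
position: [0.6518, 0.1004, 0.0528]
tcp_rot: [3.117, 0.394, 0.001]
ft_force: [-0.1, -1.3, 0.0]
width: 0.001
gripper_force: 0.0
```

```bash
python3 - <<'E'
from h import *
st(); np.save("wd.npy",np.mean([bot.get_image("scene").astype(float) for _ in range(4)],0)); st()
E
```

```text
t 12.85 p [0.6518 0.1004 0.0528] yaw 0.2513 F [-0.1  -1.29  0.02] w 0.001 g 0.0
t 13.05 p [0.6518 0.1004 0.0528] yaw 0.2513 F [ 0.   -0.51 -0.46] w 0.001 g 0.0
```

Emit:
servo_tool(targets=[{"gripper": 1,"tx": 0,"ty": 0,"tz": 0.5,"ax": 0,"ay": 0,"az": 0},{"gripper": 1,"tx": 0,"ty": 0,"tz": 0,"ax": 0,"ay": 0,"az": 0}])

```text
clock: 13.3
position: [0.6519, 0.1004, 0.0526]
tcp_rot: [3.117, 0.394, 0.001]
ft_force: [-0.7, -0.9, 4.8]
width: 0.002
gripper_force: 2.3
```

Emit:
servo_tool(targets=[{"gripper": 1,"tx": 0,"ty": 0,"tz": 0.5,"ax": 0,"ay": 0,"az": 0},{"gripper": 1,"tx": 0,"ty": 0,"tz": 0,"ax": 0,"ay": 0,"az": 0}])

```text
clock: 13.55
position: [0.6519, 0.1004, 0.0523]
tcp_rot: [3.117, 0.394, 0.002]
ft_force: [-2.4, -0.2, 8.8]
width: 0.0
gripper_force: 4.5
```

Emit:
servo_tool(targets=[{"gripper": 1,"tx": 0,"ty": 0,"tz": 0.5,"ax": 0,"ay": 0,"az": 0},{"gripper": 1,"tx": 0,"ty": 0,"tz": 0,"ax": 0,"ay": 0,"az": 0}])

```text
clock: 13.8
position: [0.6519, 0.1004, 0.0522]
tcp_rot: [3.117, 0.394, 0.002]
ft_force: [-5.3, -0.9, 13.0]
width: -0.001
gripper_force: 6.7
```

Stiff contact came only at 0.0526 m, with no finger force before that, so this base looks true. I'll lift and compare scene images to confirm.

Emit:
servo_tool(targets=[{"gripper": 1,"tx": 0,"ty": 0,"tz": -8,"ax": 0,"ay": 0,"az": 0},{"gripper": 1,"tx": 0,"ty": 0,"tz": -8,"ax": 0,"ay": 0,"az": 0},{"gripper": 1,"tx": 0,"ty": 0,"tz": 0,"ax": 0,"ay": 0,"az": 0}])

```text
clock: 14.18
position: [0.6523, 0.1005, 0.0681]
tcp_rot: [3.117, 0.394, 0.003]
ft_force: [0.2, -0.0, 0.6]
width: -0.004
gripper_force: 0.0
```

```bash
python3 - <<'E'
from h import *
a=np.load("wd.npy"); b=np.mean([bot.get_image("scene").astype(float) for _ in range(4)],0)
d=np.abs(a-b).max(2)
# boss edges/plate far corners in scene view
for nm,P in {'W':(.583,.117,.083),'Wnear':(.54,.14,.053),'P':(.587,-.013,.083),'Q':(.593,-.149,.083)}.items():
    u=proj("scene",[P])[0].astype(int); w=d[u[1]-6:u[1]+7,u[0]-6:u[0]+7]; print(nm,u,w.max().round(1),w.mean().round(1))
go(.654,-.035,.0685,.25)
E
```

```text
W [400 194] 170.0 28.8
Wnear [394 194] 17.0 1.5
P [366 212] 4.0 1.3
Q [327 233] 5.5 1.2
az 0.0013 tx ty tz [-31.1 131.7  -1.6] tilt 0.0001
```

Emit:
servo_tool(targets=[{"gripper": 1,"tx": 0,"ty": 0,"tz": -30,"ax": 0,"ay": 0,"az": 0},{"gripper": 1,"tx": -10,"ty": 44,"tz": 0,"ax": 0,"ay": 0,"az": 0},{"gripper": 1,"tx": -11,"ty": 44,"tz": 0,"ax": 0,"ay": 0,"az": 0},{"gripper": 1,"tx": -10,"ty": 43.7,"tz": 0,"ax": 0,"ay": 0,"az": 0},{"gripper": 1,"tx": 0,"ty": 0,"tz": 28,"ax": 0,"ay": 0,"az": 0}])

```text
clock: 15.0
position: [0.6558, -0.0381, 0.0706]
tcp_rot: [3.116, 0.388, 0.006]
ft_force: [1.1, 1.4, -0.5]
width: 0.002
gripper_force: 0.0
```

Emit:
servo_tool(targets=[{"gripper": 1,"tx": 0,"ty": 0,"tz": 8,"ax": 0,"ay": 0,"az": 0},{"gripper": 1,"tx": 0,"ty": 0,"tz": 0,"ax": 0,"ay": 0,"az": 0}])

```text
clock: 15.25
position: [0.654, -0.0344, 0.0609]
tcp_rot: [-3.117, -0.395, 0.001]
ft_force: [0.3, -0.2, 0.2]
width: -0.002
gripper_force: 0.0
```

Emit:
servo_tool(targets=[{"gripper": 1,"tx": 0,"ty": 0,"tz": 2,"ax": 0,"ay": 0,"az": 0},{"gripper": 1,"tx": 0,"ty": 0,"tz": 0,"ax": 0,"ay": 0,"az": 0}])

```text
clock: 15.5
position: [0.6548, -0.0345, 0.0599]
tcp_rot: [3.116, 0.395, 0.002]
ft_force: [0.4, 0.0, 0.4]
width: -0.0
gripper_force: 0.0
```

Emit:
servo_tool(targets=[{"gripper": 1,"tx": 0,"ty": 0,"tz": 2,"ax": 0,"ay": 0,"az": 0},{"gripper": 1,"tx": 0,"ty": 0,"tz": 0,"ax": 0,"ay": 0,"az": 0}])

```text
clock: 15.75
position: [0.6545, -0.0348, 0.0573]
tcp_rot: [3.117, 0.394, 0.001]
ft_force: [0.3, 0.1, -0.2]
width: 0.005
gripper_force: 0.0
```

Emit:
servo_tool(targets=[{"gripper": 1,"tx": 0,"ty": 0,"tz": 1.5,"ax": 0,"ay": 0,"az": 0},{"gripper": 1,"tx": 0,"ty": 0,"tz": 0,"ax": 0,"ay": 0,"az": 0}])

```text
clock: 16.0
position: [0.6545, -0.0349, 0.0557]
tcp_rot: [3.117, 0.394, 0.001]
ft_force: [0.8, -0.5, 0.7]
width: 0.003
gripper_force: 0.1
```

Emit:
servo_tool(targets=[{"gripper": 1,"tx": 0,"ty": 0,"tz": 1.5,"ax": 0,"ay": 0,"az": 0},{"gripper": 1,"tx": 0,"ty": 0,"tz": 0,"ax": 0,"ay": 0,"az": 0}])

```text
clock: 16.25
position: [0.6544, -0.0349, 0.0541]
tcp_rot: [3.117, 0.394, 0.0]
ft_force: [0.9, -0.8, 0.0]
width: 0.001
gripper_force: 0.1
```

Emit:
servo_tool(targets=[{"gripper": 1,"tx": 0,"ty": 0,"tz": 1,"ax": 0,"ay": 0,"az": 0},{"gripper": 1,"tx": 0,"ty": 0,"tz": 0,"ax": 0,"ay": 0,"az": 0}])

```text
clock: 16.5
position: [0.6544, -0.0349, 0.0532]
tcp_rot: [3.117, 0.394, 0.0]
ft_force: [-0.1, -0.5, 0.5]
width: 0.001
gripper_force: 0.1
```

Emit:
servo_tool(targets=[{"gripper": 1,"tx": 0,"ty": 0,"tz": 1,"ax": 0,"ay": 0,"az": 0},{"gripper": 1,"tx": 0,"ty": 0,"tz": 0,"ax": 0,"ay": 0,"az": 0}])

```text
clock: 16.75
position: [0.6546, -0.0349, 0.0526]
tcp_rot: [3.117, 0.394, 0.001]
ft_force: [-0.9, 0.2, 4.8]
width: 0.0
gripper_force: 2.5
```

Finger force appeared early, at 0.0557 m, and then hard contact at 0.0526 m, so the middle base rocks. I'll hold, photograph, release and compare.

Emit:
servo_tool(targets=[{"gripper": 1,"tx": 0,"ty": 0,"tz": 0.4,"ax": 0,"ay": 0,"az": 0},{"gripper": 1,"tx": 0,"ty": 0,"tz": 0,"ax": 0,"ay": 0,"az": 0},{"gripper": 1,"tx": 0,"ty": 0,"tz": 0,"ax": 0,"ay": 0,"az": 0}])

```text
clock: 17.12
position: [0.6546, -0.0349, 0.0524]
tcp_rot: [3.117, 0.394, 0.002]
ft_force: [-2.9, 0.6, 7.0]
width: 0.002
gripper_force: 3.9
```

```bash
python3 - <<'E'
from h import *
st()
np.save("pd.npy",np.mean([bot.get_image("scene").astype(float) for _ in range(3)],0))
np.save("pdt.npy",np.mean([bot.get_image("top").astype(float) for _ in range(3)],0))
E
```

```text
t 17.12 p [ 0.6546 -0.0349  0.0524] yaw 0.2513 F [-2.86  0.63  7.  ] w 0.002 g 3.9
```

Emit:
servo_tool(targets=[{"gripper": 1,"tx": 0,"ty": 0,"tz": -2,"ax": 0,"ay": 0,"az": 0},{"gripper": 1,"tx": 0,"ty": 0,"tz": -10,"ax": 0,"ay": 0,"az": 0},{"gripper": 1,"tx": 0,"ty": 0,"tz": 0,"ax": 0,"ay": 0,"az": 0},{"gripper": 1,"tx": 0,"ty": 0,"tz": 0,"ax": 0,"ay": 0,"az": 0}])

```text
clock: 17.92
position: [0.6545, -0.0349, 0.0639]
tcp_rot: [3.117, 0.394, 0.001]
ft_force: [0.4, 0.3, -0.3]
width: -0.002
gripper_force: 0.0
```

```bash
python3 - <<'E'
from h import *
st()
a=np.load("pd.npy"); b=np.mean([bot.get_image("scene").astype(float) for _ in range(3)],0)
at=np.load("pdt.npy"); bt=np.mean([bot.get_image("top").astype(float) for _ in range(3)],0)
A=a[175:275,270:440];B=b[175:275,270:440];D=np.abs(A-B).clip(0,255)*3
o=np.hstack([cv2.resize(x.clip(0,255).astype(np.uint8),None,fx=2.3,fy=2.3,interpolation=cv2.INTER_CUBIC) for x in(B,D)])
A=at[105:195,290:400];B=bt[105:195,290:400];D=np.abs(A-B).clip(0,255)*3
o2=np.hstack([cv2.resize(x.clip(0,255).astype(np.uint8),None,fx=3.4,fy=3.4,interpolation=cv2.INTER_CUBIC) for x in(B,D)])
w=max(o.shape[1],o2.shape[1]); o=np.vstack([cv2.copyMakeBorder(x,0,0,0,w-x.shape[1],cv2.BORDER_CONSTANT) for x in (o,o2)]);print(o.shape)
cv2.imwrite("pics/d1.png",o)
E
```

```text
t 17.93 p [ 0.6545 -0.0349  0.0639] yaw 0.2513 F [ 0.43  0.3  -0.33] w -0.002 g 0.0
(536, 782, 3)
```

View pics/d1.png

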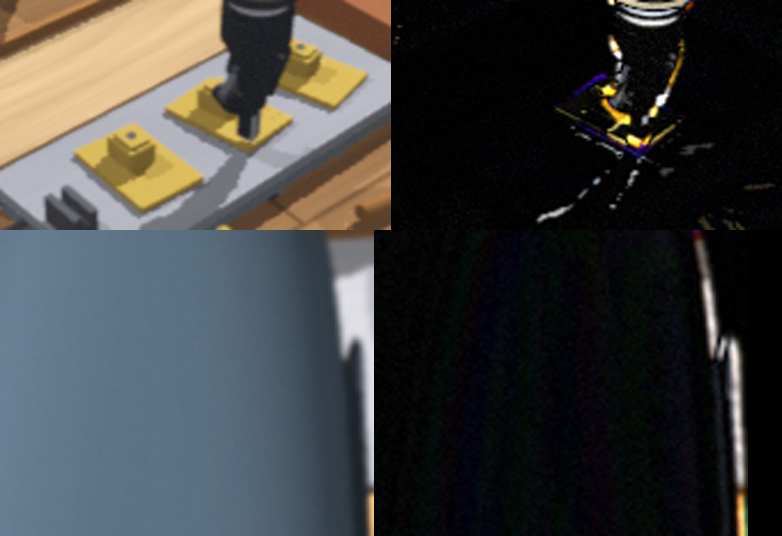

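The difference image shows the middle base's outline shifting between pressed and released, with the other two unchanged, so the middle base is the warped one. I'll cage its boss loosely along x and push it.

Emit:
servo_tool(targets=[{"gripper": 1,"tx": 0,"ty": 0,"tz": -35,"ax": 0,"ay": 0,"az": 0},{"gripper": 0,"tx": 0,"ty": 0,"tz": -40,"ax": 0,"ay": 0,"az": 0},{"gripper": -1,"tx": 0,"ty": 0,"tz": 0,"ax": 0,"ay": 0,"az": -0.166},{"gripper": -1,"tx": 0,"ty": 0,"tz": 0,"ax": 0,"ay": 0,"az": -0.166},{"gripper": -1,"tx": 0,"ty": 0,"tz": 0,"ax": 0,"ay": 0,"az": -0.166}])

```text
clock: 18.85
position: [0.6544, -0.0349, 0.1389]
tcp_rot: [2.92, 1.158, 0.001]
ft_force: [0.0, -0.2, -0.0]
width: 0.846
gripper_force: 0.0
```

Emit:
servo_tool(targets=[{"gripper": -1,"tx": 0,"ty": 0,"tz": 0,"ax": 0,"ay": 0,"az": -0.166},{"gripper": -1,"tx": 0,"ty": 0,"tz": 0,"ax": 0,"ay": 0,"az": -0.166},{"gripper": -1,"tx": 0,"ty": 0,"tz": 0,"ax": 0,"ay": 0,"az": -0.166},{"gripper": -1,"tx": 0,"ty": 0,"tz": 0,"ax": 0,"ay": 0,"az": -0.166},{"gripper": -1,"tx": 0,"ty": 0,"tz": 0,"ax": 0,"ay": 0,"az": -0.166}])

```text
clock: 19.48
position: [0.6544, -0.0349, 0.1388]
tcp_rot: [2.206, 2.237, 0.0]
ft_force: [-1.0, 0.1, -0.4]
width: 0.999
gripper_force: 0.0
```

Emit:
servo_tool(targets=[{"gripper": -1,"tx": 0,"ty": 0,"tz": 0,"ax": 0,"ay": 0,"az": -0.162},{"gripper": -1,"tx": 0,"ty": 0,"tz": 0,"ax": 0,"ay": 0,"az": 0}])

```text
clock: 19.73
position: [0.6544, -0.0349, 0.1388]
tcp_rot: [2.025, 2.402, 0.0]
ft_force: [1.8, 0.5, 0.4]
width: 1.003
gripper_force: 0.0
```

```bash
python3 - <<'E'
from h import *
st(); go(.587,-.0125,.09,1.742); print(R.from_rotvec(bot.state()['tcp_rot']).as_matrix().round(3))
E
```

```text
t 19.73 p [ 0.6544 -0.0349  0.1388] yaw 1.7405 F [1.75 0.45 0.42] w 1.003 g 0.0
az -0.0015 tx ty tz [ 33.5 -62.6  48.8] tilt 0.0003
[[-0.169  0.986  0.   ]
 [ 0.986  0.169  0.   ]
 [-0.     0.    -1.   ]]
```

Emit:
servo_tool(targets=[{"gripper": -1,"tx": 17,"ty": -31.3,"tz": 0,"ax": 0,"ay": 0,"az": 0},{"gripper": -1,"tx": 16.5,"ty": -31.3,"tz": 0,"ax": 0,"ay": 0,"az": 0},{"gripper": -1,"tx": 0,"ty": 0,"tz": 30,"ax": 0,"ay": 0,"az": 0},{"gripper": -1,"tx": 0,"ty": 0,"tz": 30,"ax": 0,"ay": 0,"az": 0},{"gripper": -1,"tx": 0,"ty": 0,"tz": 20,"ax": 0,"ay": 0,"az": 0}])

```text
clock: 20.35
position: [0.5865, -0.0125, 0.0577]
tcp_rot: [-2.03, -2.398, 0.001]
ft_force: [0.2, -0.4, 0.2]
width: 1.001
gripper_force: 0.0
```

Emit:
servo_tool(targets=[{"gripper": -0.6,"tx": 0,"ty": 0,"tz": 2,"ax": 0,"ay": 0,"az": 0},{"gripper": -0.3,"tx": 0,"ty": 0,"tz": 0,"ax": 0,"ay": 0,"az": 0},{"gripper": -0.2,"tx": 0,"ty": 0,"tz": 0,"ax": 0,"ay": 0,"az": 0},{"gripper": -0.16,"tx": 0,"ty": 0,"tz": 0,"ax": 0,"ay": 0,"az": 0},{"gripper": -0.16,"tx": 0,"ty": 0,"tz": 0,"ax": 0,"ay": 0,"az": 0}])

```text
clock: 20.98
position: [0.5873, -0.0125, 0.0572]
tcp_rot: [2.024, 2.402, 0.001]
ft_force: [0.5, 0.7, 0.3]
width: 0.583
gripper_force: 0.0
```

```bash
python3 - <<'E'
from h import *
st(); cv2.imwrite("pics/w5.png",np.hstack([bot.get_image("wrist"),bot.get_image("scene")[150:350,240:440].repeat(2,0).repeat(2,1)])[:,::1][:, 240:])
E
```

```text
t 20.98 p [ 0.5873 -0.0125  0.0572] yaw 1.7411 F [0.52 0.73 0.31] w 0.583 g 0.0
```

View pics/w5.png

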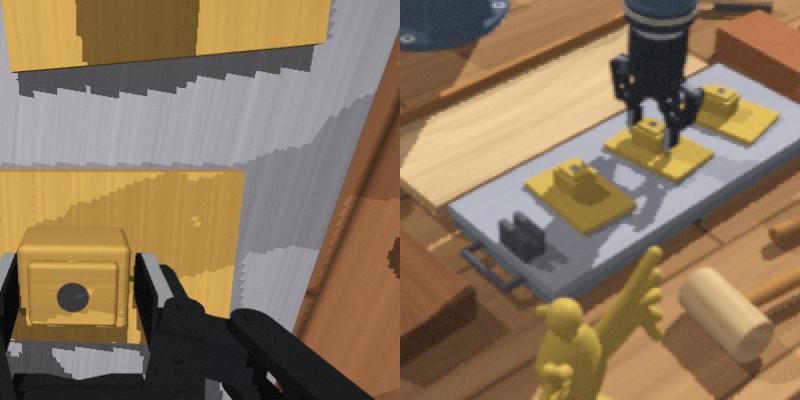

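The boss is caged with a small clearance on each side. Now I'll slide it towards the tray.

Emit:
servo_tool(targets=[{"gripper": -0.16,"tx": 0,"ty": -5,"tz": 0,"ax": 0,"ay": 0,"az": 0},{"gripper": -0.16,"tx": 0,"ty": -10,"tz": 0,"ax": 0,"ay": 0,"az": 0},{"gripper": -0.16,"tx": 0,"ty": -12,"tz": 0,"ax": 0,"ay": 0,"az": 0},{"gripper": -0.16,"tx": 0,"ty": -12,"tz": 0,"ax": 0,"ay": 0,"az": 0},{"gripper": -0.16,"tx": 0,"ty": -11,"tz": 0,"ax": 0,"ay": 0,"az": 0}])

```text
clock: 21.7
position: [0.5375, -0.0211, 0.057]
tcp_rot: [2.024, 2.402, 0.001]
ft_force: [4.1, 1.1, -1.3]
width: 0.582
gripper_force: 1.8
```

Emit:
servo_tool(targets=[{"gripper": -0.16,"tx": 0,"ty": -10,"tz": 0,"ax": 0,"ay": 0,"az": 0},{"gripper": -0.16,"tx": 0,"ty": -10,"tz": 0,"ax": 0,"ay": 0,"az": 0},{"gripper": -0.16,"tx": 0,"ty": -10,"tz": 0,"ax": 0,"ay": 0,"az": 0},{"gripper": -0.16,"tx": 0,"ty": -10,"tz": 0,"ax": 0,"ay": 0,"az": 0},{"gripper": -0.16,"tx": 0,"ty": -10,"tz": 0,"ax": 0,"ay": 0,"az": 0}])

```text
clock: 22.32
position: [0.4879, -0.0296, 0.0568]
tcp_rot: [2.024, 2.402, 0.0]
ft_force: [3.2, 0.9, -2.0]
width: 0.582
gripper_force: 1.8
```

Emit:
servo_tool(targets=[{"gripper": -0.16,"tx": 0,"ty": -10,"tz": 0,"ax": 0,"ay": 0,"az": 0},{"gripper": -0.16,"tx": 0,"ty": -10,"tz": 0,"ax": 0,"ay": 0,"az": 0},{"gripper": -0.16,"tx": 0,"ty": -10,"tz": 0,"ax": 0,"ay": 0,"az": 0},{"gripper": -0.16,"tx": 0,"ty": -10,"tz": 0,"ax": 0,"ay": 0,"az": 0},{"gripper": -0.16,"tx": 0,"ty": -10,"tz": 0,"ax": 0,"ay": 0,"az": 0}])

```text
clock: 22.95
position: [0.4387, -0.0381, 0.0568]
tcp_rot: [2.024, 2.402, 0.001]
ft_force: [5.4, 1.1, -0.9]
width: 0.58
gripper_force: 2.5
```

Emit:
servo_tool(targets=[{"gripper": -0.16,"tx": 0,"ty": -10,"tz": 0,"ax": 0,"ay": 0,"az": 0},{"gripper": -0.16,"tx": 0,"ty": -10,"tz": 0,"ax": 0,"ay": 0,"az": 0},{"gripper": -0.16,"tx": 0,"ty": -10,"tz": 0,"ax": 0,"ay": 0,"az": 0},{"gripper": -0.16,"tx": 0,"ty": -7,"tz": 0,"ax": 0,"ay": 0,"az": 0},{"gripper": -0.16,"tx": 0,"ty": -3,"tz": 0,"ax": 0,"ay": 0,"az": 0}])

```text
clock: 23.58
position: [0.3995, -0.0449, 0.0569]
tcp_rot: [2.024, 2.402, 0.0]
ft_force: [3.7, 1.3, -0.1]
width: 0.585
gripper_force: 2.2
```

Emit:
servo_tool(targets=[{"gripper": -0.16,"tx": 0,"ty": 0,"tz": 0,"ax": 0,"ay": 0,"az": 0},{"gripper": -0.4,"tx": 0,"ty": 1.5,"tz": 0,"ax": 0,"ay": 0,"az": 0},{"gripper": -0.5,"tx": 0,"ty": 0,"tz": 0,"ax": 0,"ay": 0,"az": 0},{"gripper": -0.5,"tx": 0,"ty": 0,"tz": -20,"ax": 0,"ay": 0,"az": 0},{"gripper": -0.5,"tx": 0,"ty": 0,"tz": -40,"ax": 0,"ay": 0,"az": 0}])

```text
clock: 24.2
position: [0.4001, -0.0443, 0.1164]
tcp_rot: [-2.023, -2.401, 0.003]
ft_force: [1.4, -0.2, 1.0]
width: 0.749
gripper_force: 0.0
```

Emit:
servo_tool(targets=[{"gripper": -0.5,"tx": 0,"ty": 0,"tz": -50,"ax": 0,"ay": 0,"az": 0},{"gripper": -0.5,"tx": 60,"ty": 0,"tz": -40,"ax": 0,"ay": 0,"az": 0},{"gripper": -0.5,"tx": 60,"ty": 0,"tz": 0,"ax": 0,"ay": 0,"az": 0},{"gripper": -0.5,"tx": 60,"ty": 0,"tz": 0,"ax": 0,"ay": 0,"az": 0},{"gripper": -0.5,"tx": 60,"ty": 0,"tz": 0,"ax": 0,"ay": 0,"az": 0}])

```text
clock: 24.82
position: [0.3613, 0.186, 0.2015]
tcp_rot: [2.024, 2.402, 0.001]
ft_force: [2.4, -0.2, 0.3]
width: 0.75
gripper_force: 0.0
```

Emit:
servo_tool(targets=[{"gripper": -0.5,"tx": 60,"ty": 0,"tz": 0,"ax": 0,"ay": 0,"az": 0},{"gripper": -0.5,"tx": 40,"ty": 0,"tz": 0,"ax": 0,"ay": 0,"az": 0},{"gripper": -0.5,"tx": 0,"ty": 0,"tz": 0,"ax": 0,"ay": 0,"az": 0},{"gripper": -0.5,"tx": 0,"ty": 0,"tz": 0,"ax": 0,"ay": 0,"az": 0}])

```text
clock: 25.32
position: [0.3448, 0.2823, 0.2012]
tcp_rot: [2.023, 2.403, -0.001]
ft_force: [0.7, 0.6, -0.2]
width: 0.749
gripper_force: 0.0
```

```bash
python3 - <<'E'
from h import *
st(); a=bot.get_image("top"); cv2.imwrite("pics/t9.png",cv2.resize(a[100:280,215:485],None,fx=2.9,fy=2.9,interpolation=cv2.INTER_CUBIC))
E
```

```text
t 25.32 p [0.3448 0.2823 0.2012] yaw 1.7418 F [ 0.7   0.63 -0.23] w 0.749 g 0.0
```

View pics/t9.png

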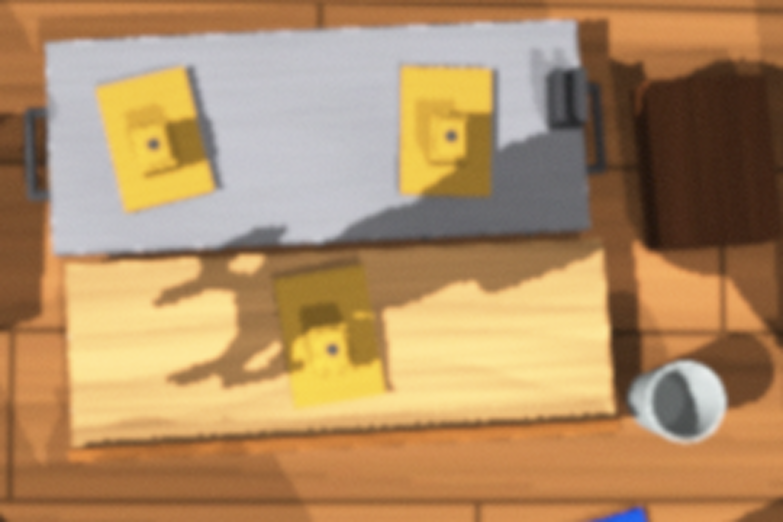

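```bash
python3 - <<'E'
from fit import *
f=lambda q:(np.array(q,float)+.5)/2.9-.5+[215,100]
v,e=fit("top",f([(273,270),(362,262),(388,390),(294,408)]),.051);print(v,e)
pl=ray("top",f([(47,43),(577,20),(588,232),(55,254)]),.045);o=pl.mean(0);print(pl.round(3))
d=v[:2]-o[:2]; y=.045;print('plate frame',d[0]*np.cos(y)+d[1]*np.sin(y),-d[0]*np.sin(y)+d[1]*np.cos(y))
E
```

```text
[ 0.41823039 -0.04105986  0.16645665] 1.740162364350624
[[ 0.688  0.223  0.045]
 [ 0.716 -0.276  0.045]
 [ 0.513 -0.283  0.045]
 [ 0.49   0.211  0.045]]
plate frame -0.18373128882050152 -0.001529676509962545
```

```bash
python3 -c "
from bench import bot
print(bot.sign_off())"
```

```text
the job is handed in; nothing more can be done
None
```

I laid the waiting base on the surface plate, found that the middle base rocks and slid it over the near edge into the reject tray, leaving the other two on the plate; the job is handed in, no verdict came back, and I did not press the base next to the V-block.

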